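# Set and lock the side guide of a card-scoring board

## Robot

A 6-joint arm with a two-finger parallel gripper is mounted at the origin on the work surface. World frame = base frame: x ahead of the robot, y to its left, z up, the work surface at z = 0. Lengths are in mm, angles in rad, forces in N, time in s.
With the tool pointing down it reaches from about 350 to 775 mm from the base axis. Payload 7.3 kg.
Tool frame: the origin (TCP) lies on the centre line of the jaws, within the pads' length; the fingertips stand 19 mm ahead of it and the grasp point (between the pads) is the TCP (tip_extent is the distance from the TCP to the fingertips, in mm); z points along the fingers, y is the direction in which the jaws open and shut (so a half turn about z gives the same grasp; the last joint's range is limited). The gripper opens to 92 mm and grips with 3 to 60 N. Pads are 19 mm wide; open, the fingers measure 130 mm over their backs; the gripper's body (75 mm by 190 mm) begins 47 mm behind the grasp point.
Start: joints at [0.966, 0.342, 1.524, -0, 1.275, -0.146], TCP at [232.496, 470.732, 245.741] pointing down, gripper open.
Joint ranges: [-2.53, 2.53], [-0.77, 2.02], [0.04, 2.7], [-1, 4.14], [0.28, 2.66], [-3.11, 3.11]. Speed limits (rad/s): [2.57, 2.57, 3.14, 3.14, 3.14, 3.14].

## Interface

Orientations are given as a unit quaternion [x, y, z, w].
In Python, from rig import read_state, capture, sign_off, tip_extent gives the robot as it stands.
- The arm moves only by the shell command python3 -m crank 'ROWS' [FORCE]. ROWS is a JSON object of lists of equal length, an entry for each row: "fingers": the opening, from -1 (shut) to 1 (fully open); "travel": the shift along the world's x, y, z in cm, a list of three; "yaw": the turn about the world's z in rad. A call has 1 to 12 rows; each row shifts and turns the commanded pose from where the row before left it; what a row does not reach is not made up. A row lasts 1/10 s, in which the tool goes at most 50 mm and 8.59 degrees, less where a joint would pass 70% of its speed; a pose out of reach is approached as far as the arm can. A call is refused whole if a number of a shift passes 5 or a number of a turn 0.15, either way. A call with a gripper value outside its range is refused whole. The fingers move at their own pace and stop on an object; FORCE is the grip in N (left out, the last holds). Time passes only in rows, so rows that do not move let the fingers close. It gives the time, the measured TCP pose, the force and the opening at its end, in the units of the state.
- read_state(): the state, without advancing time (a new reading comes with each control period).
- capture(name): name is "scene" or "top"; returns a dict with "image" (400x640x3 uint8, red, green, blue), "camera_matrix" (3x3 intrinsics, pixels), "k1" (the pictures are not rectified: a ray, as slopes to the right and down, at radius r is drawn at 1 + k1 r^2 times it, then the intrinsics apply), "eye" and "orientation" of the camera in the world. Camera axes: x right, y down, z forward; pixel columns grow to the right and rows downward; lengths in mm; the calibration is good to about 2 mm. A picture is of the moment at which its call begins. There is no depth.
- sign_off(): hands the job in, once; it reports no verdict.
The state is a dict: "time": time; "qpos": joint angles; "joint_vel": joint speeds; "tau": joint torques, N m; "tcp_pos": TCP position; "eef_rot": TCP orientation; "wrist_force": force on the tool from outside, world axes, zero at the start; "torque": the same for the moment, N m; "width": opening from 0.0 (shut) to 1.0 (fully open).
Only numpy, scipy, OpenCV 4.12 (cv2) and the standard library are available. Lean on these libraries where they do the work, as an engineer would, in place of code of your own. Each camera call takes 0.05 s, during which the arm holds its last target. There are 200 camera calls.

## Task

Set the guide of the card-scoring board for the next batch of cards: turn the black knob, without pushing the guide itself, until the guide's yellow pointer stands exactly opposite the tip of the red clip (not the blue one). Then lock it by sliding the orange lock grip fully to the green end of its track. Leave the other craft things on the board and table where they are.

Things in the scene. Friction and masses are not known exactly. Their poses are not given: they have to be found in the camera images.
- board: Fixed white scoring board, 240 mm along its x, 380 along its y, 20 thick; origin at the centre of its underside, z up, +x away from the robot and +y to its left at yaw 0 (it lies turned by up to 0.3 rad). On it: knob at the near left, lock track on the near right, guide in the middle, dark scale (156 mm, white ticks every 10 mm) on the far edge.
- knob (a joint): Angle of the round black knob (rad), vertical axis, turning clockwise seen from above counts up; stops at -3.1 and 3.1. It stays where it is left. The guide is geared to it: one rad clockwise moves the guide 20 mm along the board's -y (to the robot's right), anticlockwise moves it to +y; at 0 the pointer is at the board's y = 0.
- knob_grip (a point): Point on the knob's axis at the height to grip. The knob is an upright cylinder 50 mm in diameter, 38 mm tall, with a white line on top; this point is 12 mm below its top and 54 mm above the table. Under the knob is a fixed collar 68 mm in diameter, its top 28 mm above the table. The axis is at board x = -65, y = +125 mm.
- fence: The guide: dark steel bar 120 mm along board x, 20 mm wide, its top 36 mm above the table, with a yellow pointer at its far end. Slides along board y, moved by the knob. Do not push it directly. Origin on the board's top surface, on the guide's middle line, axes as the board's.
- pointer_tip (a point): Tip of the yellow pointer on the guide, over the scale, 29 mm above the table.
- red_mark: Fixed red clip (22 mm wide) on the far edge of the board, with a point toward the scale; its origin lies on its middle line, 20 mm above the table, axes as the board's. The pointer is set when the pointer tip's y in this frame is 0.
- red_mark_tip (a point): Tip of the red clip's point, on its middle line (x = -15 mm in the clip's frame), 29 mm above the table.
- blue_mark: Fixed blue clip, same shape as the red one, on the other side of the scale's middle: not the one to set to.
- lock (a joint): Position of the orange lock grip (m): 0 at the open end (black patch, board -y), 0.080 at the locked end stop (green patch, board +y). Friction about 1.5 N; it stays where it is left.
- lock_top (a point): Centre of the top of the orange lock grip, a block 28 mm along board x, 20 mm along board y and 40 mm tall, its top 74.5 mm above the table. It slides at board x = -90 mm, from y = -135 (joint 0) to y = -55 mm (joint 0.080), on an aluminium track 40 mm wide and 130 mm long, its top 34 mm above the table.
- tape: Loose green tape roll, a ring 80 mm in diameter, 24 mm tall, lying on the board's left far part; origin at the centre of its underside. Leave it.
- folder: Loose brown wooden folding stick, a flat bar 130 x 22 x 6 mm lying on the board's right part; origin at the centre of its underside. Leave it.
- glue: Loose white glue bottle with red cap, 58 mm in diameter, 160 mm tall; origin at the centre of its underside. Leave it.
- paste: Loose paste jar with red band, 74 mm in diameter, 90 mm tall; origin at the centre of its underside. Leave it.
- spool: Loose red ribbon spool, 68 mm in diameter, 86 mm tall; origin at the centre of its underside. Leave it.
- brush: Loose flat black-handled brush, 200 mm long along its x, lying on the table; origin at the middle of its underside. Leave it.
- mug: Loose blue mug, 80 mm in diameter, 95 mm tall, handle on its +y; origin at the centre of its underside. Leave it.

How it is judged:
By the outcome, as a careful person would: the job done as asked, in the order asked, and still so for the second after the job is handed in, with the robot touching nothing.
It also fails if it takes over 67 s, if anything falls off the work surface, if the arm or the gripper's body presses on something with over 40 N, if the wrist force passes 120 N, or if a joint passes its speed limit or range.

## Working session

There is one attempt and no reset: what is moved stays moved. The work goes in short steps, Python scripts to look and compute and a shell command to move; the robot and the scene stay as the last step left them, time stands still between calls to the robot, and variables do not carry over. Pictures are saved under pics/ and viewed, and the job is handed in when it is done.

```bash
mkdir -p pics; cat > h.py <<'E'
import numpy as np, cv2
from rig import read_state, capture
from scipy.spatial.transform import Rotation as R
def snap(cam,name,box=None,s=1):
    c=capture(cam); im=c["image"][:,:,::-1]
    cv2.imwrite(f'pics/{name}_full.png',im)
    np.save(f'pics/{cam}_cal.npy',c,allow_pickle=True)
    if box: x0,y0,x1,y1=box; im=cv2.resize(im[y0:y1,x0:x1],None,fx=s,fy=s,interpolation=cv2.INTER_CUBIC)
    cv2.imwrite(f'pics/{name}.png',im); return c
def crop(src,name,box,s):
    x0,y0,x1,y1=box; im=cv2.imread(f'pics/{src}_full.png')
    cv2.imwrite(f'pics/{name}.png',cv2.resize(im[y0:y1,x0:x1],None,fx=s,fy=s,interpolation=cv2.INTER_CUBIC))
def cal(cam): return np.load(f'pics/{cam}_cal.npy',allow_pickle=True).item()
def rot(c):
    o=np.array(c["orientation"]); return o if o.shape==(3,3) else R.from_quat(o).as_matrix()
def w(c,u,v,z):
    K=np.array(c["camera_matrix"]); d=np.array([(u-K[0,2])/K[0,0],(v-K[1,2])/K[1,1]]); p=d.copy()
    for _ in range(20): p=d/(1+c["k1"]*(p@p))
    r=rot(c)@[p[0],p[1],1]; e=np.array(c["eye"]); return e+r*(z-e[2])/r[2]
def px(c,P):
    q=rot(c).T@(np.array(P)-c["eye"]); p=q[:2]/q[2]; p=p*(1+c["k1"]*(p@p)); K=np.array(c["camera_matrix"])
    return p*[K[0,0],K[1,1]]+[K[0,2],K[1,2]]
E
python3 - <<'E'
from h import *
a=snap("top","t0");b=snap("scene","s0")
for c in(a,b): print({k:v for k,v in c.items() if k!="image"})
print(read_state())
E
```

```text
{'camera_matrix': array([[506.85206229,   0.        , 318.59182435],
       [  0.        , 506.85206229, 206.61391069],
       [  0.        ,   0.        ,   1.        ]]), 'k1': 0.05040824899478477, 'eye': array([ 332.62010111,  -20.48085188, 1298.24172333]), 'orientation': array([ 0.7040289 , -0.70284886,  0.07294006, -0.07089816])}
{'camera_matrix': array([[372.17644494,   0.        , 323.17307453],
       [  0.        , 372.17644494, 200.06056167],
       [  0.        ,   0.        ,   1.        ]]), 'k1': -0.07324446735805049, 'eye': array([1089.38722808, -184.5508287 ,  841.23846054]), 'orientation': array([ 0.77859571,  0.55259235, -0.17899847, -0.23746571])}
{'time': 0.1, 'qpos': array([ 9.65988074e-01,  3.42650906e-01,  1.52489916e+00,  2.18479755e-05,
        1.27541479e+00, -1.46011974e-01]), 'joint_vel': array([-0.00151165, -0.00083642, -0.00271391,  0.0003345 ,  0.00139653,
        0.00032008]), 'tau': array([ 7.57335947e-04, -4.32004023e+01, -2.44693297e+01,  7.18284189e-02,
        5.25522628e-02, -2.96268695e-05]), 'tcp_pos': array([232.29613754, 470.44247983, 245.12335448]), 'eef_rot': array([ 2.27394521e-01,  9.73802475e-01, -6.34486819e-04, -2.61282296e-04]), 'wrist_force': array([-0.66074574, -0.00469461,  0.31648861]), 'torque': array([-0.00377688,  0.00106738, -0.03696493]), 'width': 1.0018809869075727}
```

View pics/t0.png

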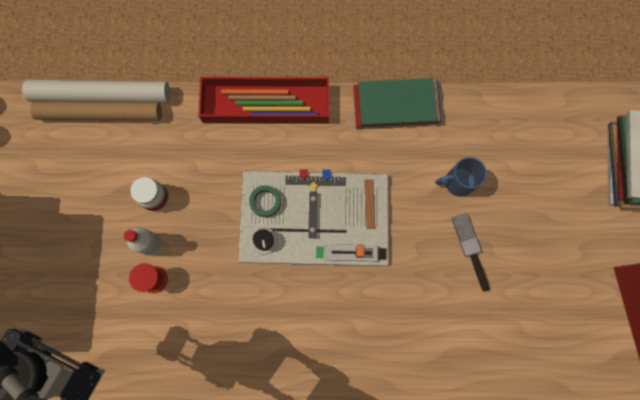

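View pics/s0.png

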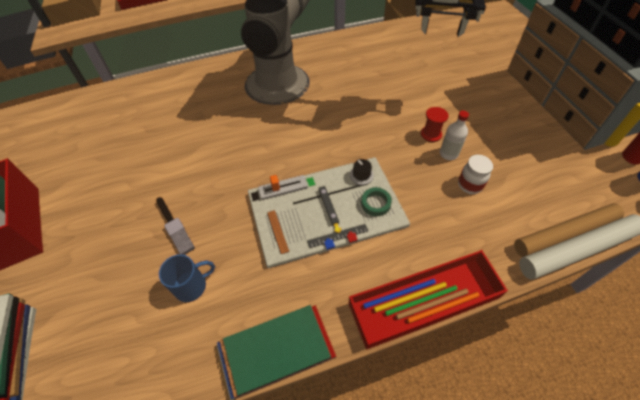

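The top view shows the board with corners near (243,171), (389,174), (388,265) and (239,262). The knob is at about (263,240), the lock grip at (360,251), the red clip at (304,174) and the pointer at (314,186). I'll enlarge these.

```bash
python3 - <<'E'
from h import *
crop("t0","t0a",(234,162,394,272),5)
crop("t0","t0b",(280,165,350,200),11)
crop("s0","s0b",(290,215,370,255),10)
E
```

```text
(no output)
```

View pics/t0a.png

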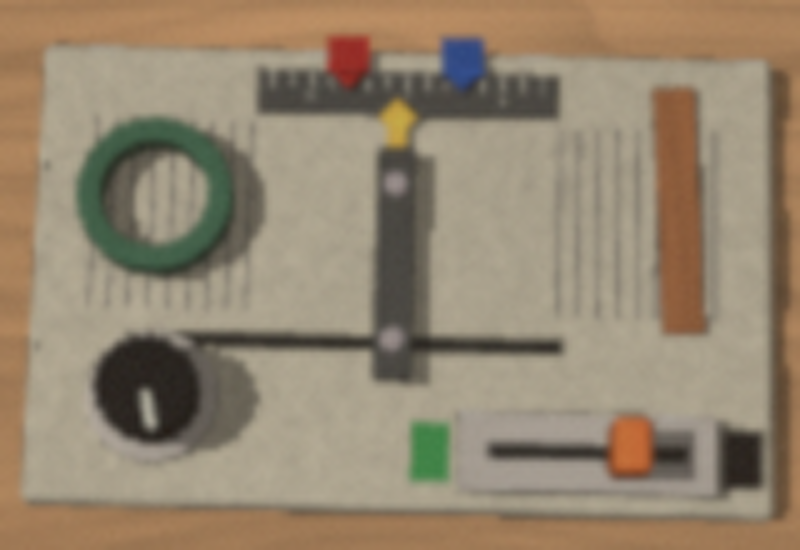

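View pics/t0b.png

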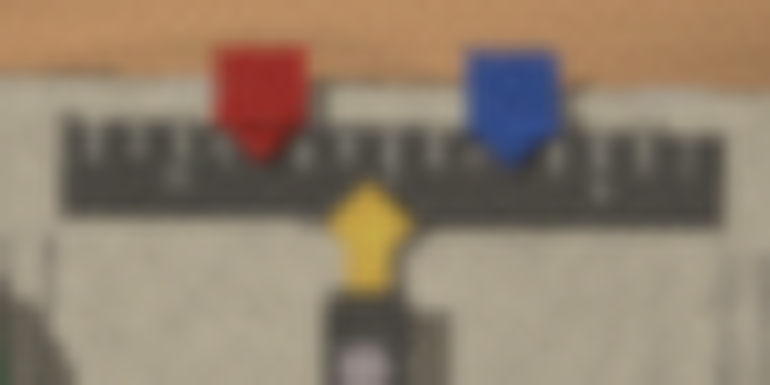

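View pics/s0b.png

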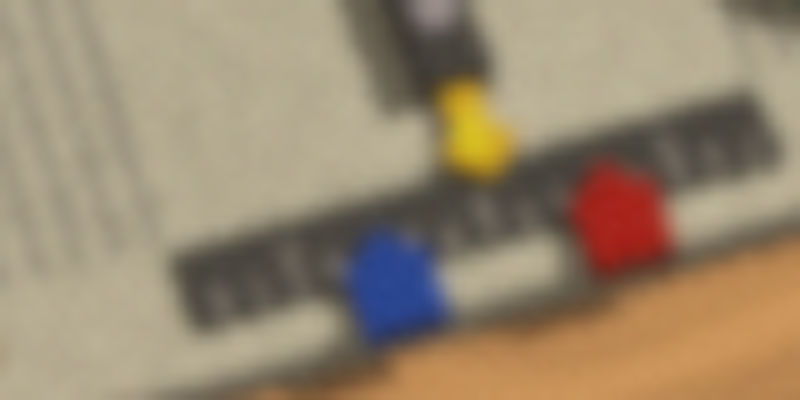

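```bash
python3 - <<'E'
from h import *
from scipy.optimize import least_squares
c=cal("top")
A=lambda u,v:(234+u/5,162+v/5)
B=lambda u,v:(280+u/11,165+v/11)
obs=[(A(47,45),(120,190,20)),(A(770,62),(120,-190,20)),(A(25,500),(-120,190,20)),(A(773,517),(-120,-190,20)),(A(147,388),(-65,125,66)),
 (B(65,117),None),]
obs=[o for o in obs if o[1]]
def f(p):
    cs,sn=np.cos(p[2]),np.sin(p[2]); r=[]
    for uv,b in obs:
        r+=list(px(c,[p[0]+cs*b[0]-sn*b[1],p[1]+sn*b[0]+cs*b[1],b[2]])-uv)
    return r
s=least_squares(f,[500,0,0.],x_scale=[100,100,.1]); print(s.x,np.round(s.fun,2))
x,y,t=s.x; np.save("board.npy",s.x); Rm=np.array([[np.cos(t),-np.sin(t)],[np.sin(t),np.cos(t)]])
tob=lambda P:Rm.T@(P[:2]-[x,y])
for n,q,z in [("ptr",B(368,183),29),("red",B(262,162),29),("blue",B(512,167),29),("lock",A(632,432),74.5),("scaleL",A(259,90),20),("scaleR",A(559,97),20),("fencebolt1",A(395,183),36),("bolt2",A(391,338),36),("grn",A(430,452),22)]:
    P=w(c,*q,z);print(n,P.round(1),tob(P).round(1))
print("knob",Rm@[-65,125]+[x,y],"lock",[Rm@[-90,v]+[x,y] for v in(-135,-55)])
cs=cal("scene")
S=lambda u,v:(290+u/10,215+v/10)
for n,q in [("ptr",S(488,178)),("red",S(605,160)),("blue",S(385,232))]: print(n,tob(w(cs,*q,29)))
E
```

```text
[ 5.68482822e+02 -1.44460851e+01 -1.92551072e-02] [-0.36 -0.33  0.69 -0.71 -0.85  0.83  0.82  0.59 -0.29 -0.54]
ptr [660.8 -10.6  29. ] [92.2  5.6]
red [665.8  14.3  29. ] [96.7 30.6]
blue [664.7 -44.4  29. ] [ 96.8 -28.1]
lock [ 482.3 -125.3   74.5] [ -84.  -112.5]
scaleL [667.3  61.4  20. ] [97.3 77.7]
scaleR [663.9 -94.7  20. ] [ 96.9 -78.4]
fencebolt1 [614.3  -9.7  36. ] [45.7  5.7]
bolt2 [534.3  -7.9  36. ] [-34.3   5.8]
grn [478.4 -27.7  22. ] [-89.8 -15. ]
knob [505.90161067 111.78224782] lock [array([ 475.90022651, -147.68820705]), array([477.44053989, -67.70303696])]
ptr [93.90976969  5.848325  ]
red [98.30609681 35.35858465]
blue [100.33171369 -23.39872898]
```

```bash
python3 -m crank '{"fingers":[0.4,0.4,0.4,0.4,0.4,0.4,0.4,0.4,0.4,0.4,0.4,0.4],"travel":[[2.3,-3,0],[2.3,-3,0],[2.3,-3,0],[2.3,-3,0],[2.3,-3,0],[2.3,-3,0],[2.3,-3,0],[2.3,-3,0],[2.3,-3,0],[2.3,-3,0],[2.3,-3,0],[2.3,-3,0]],"yaw":[-0.05,-0.05,-0.05,0,0,0,0,0,0,0,0,0]}'
python3 -m crank '{"fingers":[0.4,0.4],"travel":[[0,0,0],[0,0,0]],"yaw":[0,0]}'
python3 -c "
from h import *
s=read_state();print(s)
snap('top','t1',(200,130,360,270),5);snap('scene','s1',(220,80,460,280),3)"
```

```text
time: 1.3
tcp_pos: [509.1, 109.3, 245.4]
eef_rot: [0.3, 0.954, -0.0, -0.0]
wrist_force: [0.7, -0.2, 0.0]
width: 0.705
time: 1.5
tcp_pos: [508.3, 110.3, 245.1]
eef_rot: [0.301, 0.954, -0.0, -0.001]
wrist_force: [-1.1, -0.2, 0.9]
width: 0.698
{'time': 1.5, 'qpos': array([ 6.59319105e-02,  3.34470406e-01,  1.53710162e+00,  4.33697325e-04,
        1.27154047e+00, -8.94288955e-01]), 'joint_vel': array([ 0.03459016, -0.01736086,  0.01495027,  0.00229956,  0.00309286,
        0.00167987]), 'tau': array([-1.31482556e+00, -4.21350360e+01, -2.48646355e+01, -1.13348973e-01,
       -1.25786610e-03, -7.09218811e-02]), 'tcp_pos': array([508.33808864, 110.25492342, 245.09472387]), 'eef_rot': array([ 3.00628643e-01,  9.53740949e-01, -8.26116681e-05, -7.83308824e-04]), 'wrist_force': array([-1.06131192, -0.20164162,  0.87437959]), 'torque': array([-0.01114946,  0.00941777, -0.02667769]), 'width': 0.6978701377482729}
```

View pics/s1.png

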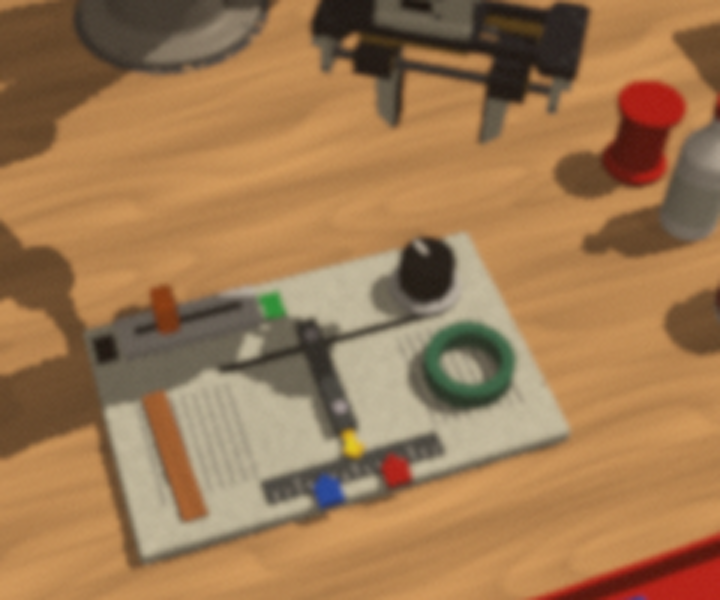

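View pics/t1.png

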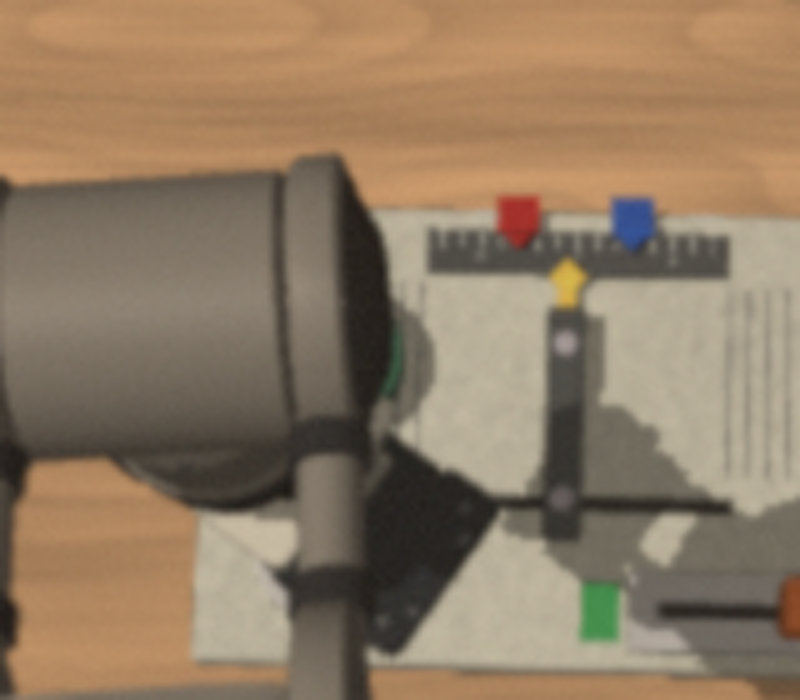

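The scene view shows the open fingers hanging above the knob, whose top is at about full-frame (362,165). The top view still shows the clips and the pointer. I'll check the knob against the scene camera while descending partway.

```bash
python3 -m crank '{"fingers":[0.4,0.4,0.4,0.4],"travel":[[-0.2,0.1,-3],[0,0,-3],[0,0,-3],[0,0,-3]],"yaw":[0,0,0,0]}'
python3 -c "
from h import *
c=cal('scene');print(w(c,220+427/3,80+257/3,66),px(c,[506,111.3,66]))
snap('scene','s2',(320,110,400,190),8)
print(read_state()['tcp_pos'])"
```

```text
time: 2.0
tcp_pos: [505.7, 113.1, 125.0]
eef_rot: [0.299, 0.954, 0.0, 0.0]
wrist_force: [-0.0, 0.1, 0.2]
width: 0.704
[508.52600491 113.74141633  66.        ] [361.13994519 165.22308035]
[502.94388257 112.79398419 120.41006664]
```

View pics/s2.png

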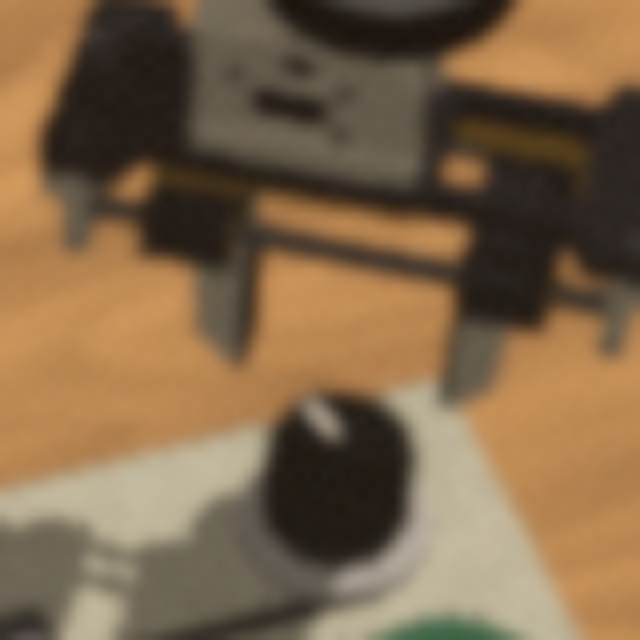

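```bash
python3 -m crank '{"fingers":[0.6,0.6,0.6,0.6,0.6,0.6,0.6],"travel":[[0,0,-1.5],[0,0,-1.5],[0,0,-1.2],[0,0,-1],[0,0,-1],[0,0,-1],[0,0,0]],"yaw":[0,0,0,0,0,0,0]}'
python3 -c "
from h import *
snap('scene','s3',(320,110,400,190),8);print(read_state()['tcp_pos'])"
```

```text
time: 2.75
tcp_pos: [505.7, 111.7, 52.5]
eef_rot: [0.3, 0.954, -0.0, -0.001]
wrist_force: [1.1, 0.1, 1.1]
width: 0.802
[506.17366121 111.7183783   53.22440749]
```

View pics/s3.png

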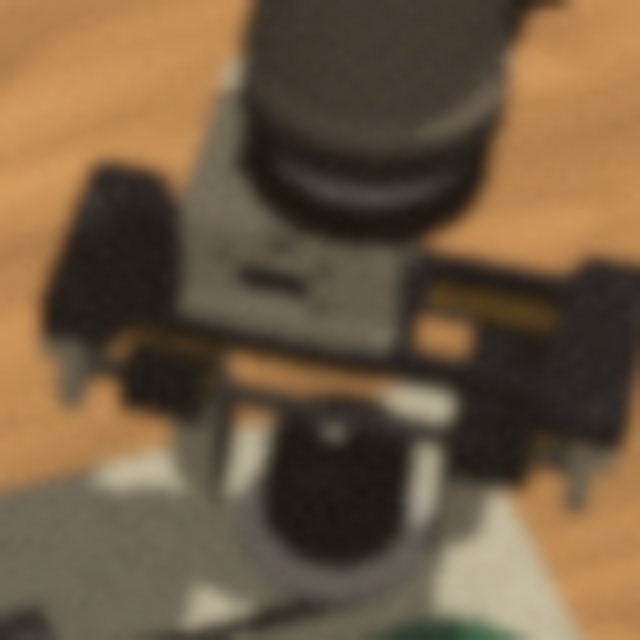

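The knob sits between the two fingers, roughly centred, with a gap on each side. I'll close with a moderate grip and watch the wrist force.

```bash
python3 -m crank '{"fingers":[0.02,0.02,0.02,-0.1,-0.3,-0.3,-0.3],"travel":[[0,0,0],[0,0,0],[0,0,0],[0,0,0],[0,0,0],[0,0,0],[0,0,0]],"yaw":[0,0,0,0,0,0,0]}' 20
```

```text
time: 3.5
tcp_pos: [507.8, 112.9, 54.3]
eef_rot: [0.3, 0.954, 0.001, 0.001]
wrist_force: [2.9, 7.2, -1.8]
width: 0.542
```

```bash
python3 -m crank '{"fingers":[-0.3,-0.3,-0.3,-0.3,-0.3,-0.3,-0.3,-0.3,-0.3],"travel":[[0.05,0.12,0],[0,0,0],[0,0,0],[0,0,0],[0,0,0],[0,0,0],[0,0,0],[0,0,0],[0,0,0]],"yaw":[0,0.1,0.1,0.1,0.1,0.1,0.1,0,0]}' 25
python3 -c "
from h import *
snap('top','t2',(280,165,350,200),11);snap('scene','s4',(290,215,370,255),10)"
```

```text
time: 4.4
tcp_pos: [508.2, 113.9, 54.3]
eef_rot: [0.004, 1.0, 0.001, 0.002]
wrist_force: [3.1, 6.2, -0.8]
width: 0.539
```

View pics/t2.png

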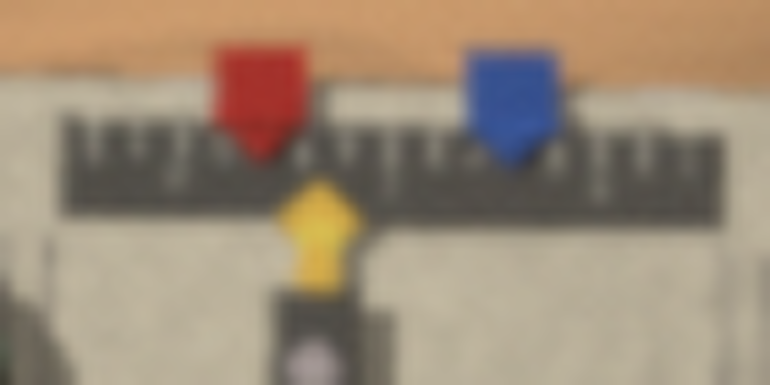

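View pics/s4.png

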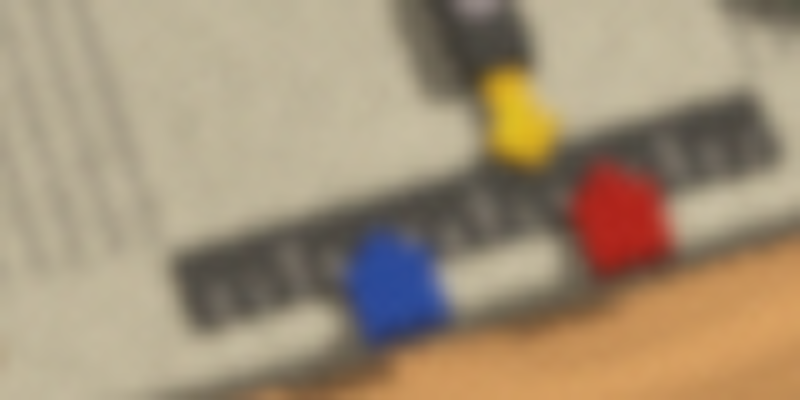

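```bash
cat >> h.py <<'E'
def meas(name,yaw=-0.021):
    c=cal("top"); im=cv2.imread(f'pics/{name}_full.png')[165:200,280:350].astype(float); b,g,r=im[...,0],im[...,1],im[...,2]
    out={}
    for n,m in dict(red=np.clip(r-np.maximum(g,b)-50,0,60),blue=np.clip(b-np.maximum(r,g)-20,0,50),yel=np.clip(np.minimum(r,g)-b-50,0,50)).items():
        # wood excluded: rows below the board edge / keep strong colour
        if n=="red": m=m*(g<90)
        if n=="yel": m=m*(np.arange(35)[:,None]>13)
        v,u=np.mgrid[165:200,280:350]; P=w(c,(u*m).sum()/m.sum(),(v*m).sum()/m.sum(),27)
        out[n]=P[1]*np.cos(yaw)-P[0]*np.sin(yaw)
        print(n,(u*m).sum()/m.sum(),(v*m).sum()/m.sum(),P.round(2),round(out[n],2),(m>0).sum())
    print("red-yel",out["red"]-out["yel"],"red-blue",out["red"]-out["blue"])
E
python3 -c "
from h import *
meas('t0');meas('t2')"
```

```text
red 303.34378194207835 172.82589437819422 [684.8   15.72  27.  ] 30.09 70
blue 326.1594054331112 173.94515633008714 [681.92 -43.51  27.  ] -29.18 70
yel 313.1065857885615 186.02339688041593 [649.58  -9.75  27.  ] 3.89 43
red-yel 26.19945206763306 red-blue 59.273875265301264
red 303.36708482676227 172.98088410991636 [684.38  15.65  27.  ] 30.02 67
blue 326.157501099868 173.9524857017158 [681.9  -43.51  27.  ] -29.18 73
yel 308.54695767195767 185.90608465608466 [649.87   2.03  27.  ] 15.67 45
red-yel 14.348113709436301 red-blue 59.197091460287595
```

```bash
python3 -m crank '{"fingers":[-0.3,-0.3,-0.3,-0.3,-0.3,-0.3,-0.3,-0.3],"travel":[[0.02,0.06,0],[0,0,0],[0,0,0],[0,0,0],[0,0,0],[0,0,0],[0,0,0],[0,0,0]],"yaw":[0.1,0.1,0.1,0.1,0.1,0.12,0,0]}' 25
python3 -c "
from h import *
snap('top','t3',(280,165,350,200),11);snap('scene','s5',(290,215,370,255),10);meas('t3')
c=cal('top')
# bolts: fence direction
for n in('t0','t3'):
    im=cv2.imread(f'pics/{n}_full.png').astype(float).min(2)
    for r0,r1 in((192,205),(223,236)):
        print(n,r0); s=im[r0:r1,300:325]; print(np.unravel_index(s.argmax(),s.shape), s.max()) if 0 else None
"
```

```text
time: 5.3
tcp_pos: [507.9, 115.0, 54.3]
eef_rot: [-0.301, 0.954, 0.001, 0.001]
wrist_force: [1.9, 8.6, -0.2]
width: 0.541
red 303.3800418285031 172.97908574843143 [684.39  15.62  27.  ] 29.99 67
blue 326.1550285463329 173.965744400527 [681.87 -43.5   27.  ] -29.17 73
yel 303.6709594333548 185.87636831938184 [649.92  14.62  27.  ] 28.26 44
red-yel 1.7256328863724875 red-blue 59.15788652661139
t0 192
t0 223
t3 192
t3 223
```

View pics/t3.png

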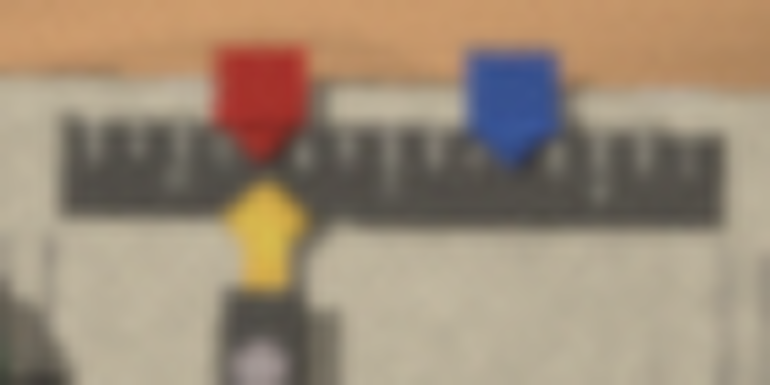

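View pics/s5.png

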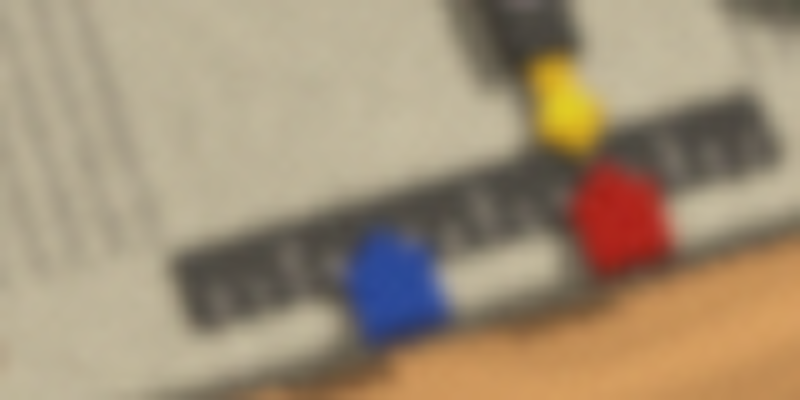

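```bash
cat >> h.py <<'E'
def rows(name,yaw=-0.02):
    c=cal("top"); im=cv2.imread(f'pics/{name}_full.png').astype(float)
    b,g,r=im[...,0],im[...,1],im[...,2]
    for n,m,v0,v1,u0,u1 in(("red",r-g,169,181,296,311),("yel",np.minimum(r,g)-b,180,192,294,325),("fence(dark)",150-g,193,230,294,325)):
        for v in range(v0,v1,1 if v1-v0<20 else 5):
            t=np.clip(m[v,u0:u1],0,None); t=t-0.5*t.max(); t=np.clip(t,0,None)
            u=(np.arange(u0,u1)*t).sum()/t.sum(); P=w(c,u,v,29 if n!="fence(dark)" else 36)
            print(n,v,round(u,2),"max",round(m[v,u0:u1].max()),"x %.1f by %.2f"%(P[0],P[1]*np.cos(yaw)-P[0]*np.sin(yaw)))
E
python3 -c "
from h import *
rows('t3')"
```

```text
red 169 303.36 max 87 x 694.5 by 29.58
red 170 303.32 max 112 x 691.8 by 29.60
red 171 303.35 max 116 x 689.1 by 29.46
red 172 303.52 max 115 x 686.5 by 28.95
red 173 303.46 max 114 x 683.8 by 29.03
red 174 303.25 max 115 x 681.1 by 29.51
red 175 303.11 max 111 x 678.4 by 29.78
red 176 303.06 max 100 x 675.7 by 29.84
red 177 303.21 max 103 x 673.1 by 29.39
red 178 303.11 max 90 x 670.4 by 29.57
red 179 303.23 max 50 x 667.7 by 29.18
red 180 303.09 max 15 x 665.1 by 29.48
yel 180 307.25 max 10 x 665.1 by 18.74
yel 181 303.83 max 36 x 662.4 by 27.48
yel 182 303.72 max 77 x 659.7 by 27.70
yel 183 303.71 max 95 x 657.1 by 27.66
yel 184 303.58 max 102 x 654.4 by 27.93
yel 185 303.68 max 105 x 651.7 by 27.60
yel 186 303.76 max 107 x 649.1 by 27.31
yel 187 303.65 max 106 x 646.4 by 27.52
yel 188 303.67 max 103 x 643.8 by 27.40
yel 189 303.67 max 98 x 641.1 by 27.31
yel 190 303.6 max 84 x 638.5 by 27.42
yel 191 307.07 max 41 x 635.9 by 18.43
fence(dark) 193 303.92 max 74 x 628.9 by 26.17
fence(dark) 198 306.85 max 73 x 615.8 by 18.33
fence(dark) 203 303.96 max 75 x 602.8 by 25.35
fence(dark) 208 303.89 max 76 x 589.8 by 25.18
fence(dark) 213 303.04 max 100 x 576.8 by 27.00
fence(dark) 218 299.67 max 107 x 563.9 by 35.14
fence(dark) 223 299.43 max 115 x 551.1 by 35.39
fence(dark) 228 298.78 max 109 x 538.3 by 36.65
```

```bash
python3 -m crank '{"fingers":[-0.3,-0.3,-0.3,-0.3],"travel":[[0,0,0],[0,0,0],[0,0,0],[0,0,0]],"yaw":[0.04,0.04,0,0]}' 25
python3 -c "
from h import *
for i in range(4):
  snap('top',f't4{i}',(280,165,350,200),11);meas(f't4{i}',-.02)
ims=np.mean([cv2.imread(f'pics/t4{i}_full.png').astype(float) for i in range(4)],0);cv2.imwrite('pics/t4_full.png',ims.astype(np.uint8))
rows('t4')
crop('t4','t4',(290,165,320,200),16)
ims=[]
for i in range(4): snap('scene','s6');ims.append(cv2.imread('pics/s6_full.png').astype(float))
cv2.imwrite('pics/s6_full.png',np.mean(ims,0).astype(np.uint8));crop('s6','s6',(325,210,375,250),14)" | grep -v fence
```

```text
time: 5.8
tcp_pos: [507.8, 115.1, 54.3]
eef_rot: [-0.339, 0.941, 0.001, 0.001]
wrist_force: [1.7, 9.3, 0.4]
width: 0.541
red 303.36963007159903 172.97822195704057 [684.39  15.65  27.  ] 29.33 67
blue 326.1569230769231 173.9569230769231 [681.89 -43.5   27.  ] -29.86 73
yel 303.07943925233644 185.85447263017357 [649.97  16.14  27.  ] 29.14 47
red-yel 0.18980615379719268 red-blue 59.18813966994388
red 303.3989393046553 172.9484384207425 [684.47  15.57  27.  ] 29.26 68
blue 326.1573626373626 173.97934065934066 [681.83 -43.51  27.  ] -29.86 73
yel 303.033676975945 185.89965635738832 [649.85  16.26  27.  ] 29.25 46
red-yel 0.0011115643389452146 red-blue 59.11652163418174
red 303.39256198347107 172.94155844155844 [684.49  15.59  27.  ] 29.27 68
blue 326.160455940377 173.9640508548882 [681.87 -43.51  27.  ] -29.87 74
yel 303.0876840696118 185.86144578313252 [649.95  16.12  27.  ] 29.12 47
red-yel 0.15477896874356745 red-blue 59.140841253005256
red 303.3423980222497 173.1143386897404 [684.02  15.71  27.  ] 29.39 64
blue 326.16417253521126 173.96434859154928 [681.87 -43.52  27.  ] -29.88 71
ye
[... 372 characters left out ...]
 303.11 max 110 x 678.4 by 29.79
red 176 303.07 max 100 x 675.7 by 29.82
red 177 303.21 max 104 x 673.1 by 29.37
red 178 303.13 max 91 x 670.4 by 29.52
red 179 303.18 max 49 x 667.7 by 29.30
red 180 303.17 max 16 x 665.1 by 29.27
yel 180 303.58 max 14 x 665.1 by 28.21
yel 181 303.17 max 42 x 662.4 by 29.19
yel 182 303.13 max 76 x 659.7 by 29.23
yel 183 303.16 max 95 x 657.1 by 29.07
yel 184 303.14 max 103 x 654.4 by 29.04
yel 185 303.2 max 108 x 651.7 by 28.81
yel 186 303.08 max 106 x 649.1 by 29.07
yel 187 303.02 max 102 x 646.4 by 29.15
yel 188 302.97 max 99 x 643.8 by 29.19
yel 189 302.91 max 96 x 641.1 by 29.28
yel 190 302.83 max 85 x 638.5 by 29.42
yel 191 305.98 max 42 x 635.9 by 21.23
```

View pics/t4.png

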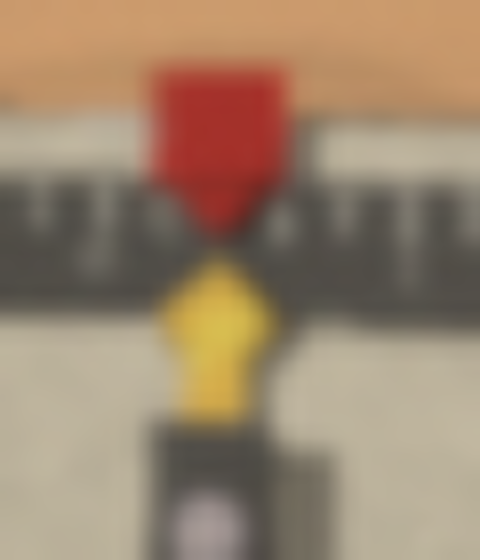

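View pics/s6.png

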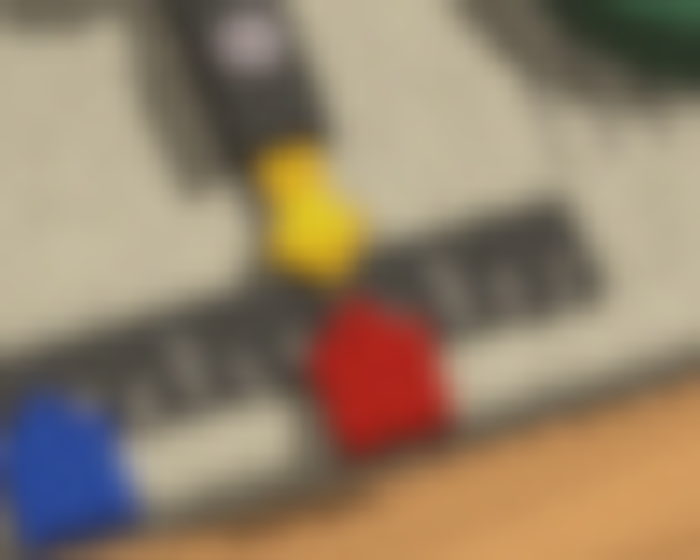

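The top view shows the pointer tip at (217,262) in the crop, directly under the red tip at (219,235). The difference is about 0.2 mm. I'll trim it by 0.01 rad, ease the side force, release, rise and recheck.

```bash
python3 -m crank '{"fingers":[-0.3,-0.3,0.3,0.4,0.4,0.4],"travel":[[0,0.08,0],[0,0,0],[0,0,0],[0,0,0],[0,0,0],[0,0,0]],"yaw":[0.01,0,0,0,0,0]}' 25
python3 -m crank '{"fingers":[0.4,0.4,0.4,0.4,0.4,0.4],"travel":[[0,0,1],[0,0,2],[0,0,3],[0,0,3],[0,0,3],[0,0,0]],"yaw":[0,0,0,0,0,0]}'
python3 -c "
from h import *
for i in range(4):
  snap('top',f't5{i}',(280,165,350,200),11);meas(f't5{i}',-.02)
ims=np.mean([cv2.imread(f'pics/t5{i}_full.png').astype(float) for i in range(4)],0);cv2.imwrite('pics/t5_full.png',ims.astype(np.uint8))
rows('t5')
crop('t5','t5',(290,165,320,200),16)"|egrep -v 'fence|blue'
```

```text
time: 6.8
tcp_pos: [507.1, 114.1, 53.7]
eef_rot: [-0.343, 0.939, 0.0, -0.0]
wrist_force: [-0.2, -0.6, -0.2]
width: 0.7
time: 7.4
tcp_pos: [509.4, 114.5, 178.5]
eef_rot: [-0.344, 0.939, -0.001, 0.004]
wrist_force: [0.6, 0.4, -0.4]
width: 0.701
red 303.34028798119306 172.9435791948281 [684.48  15.72  27.  ] 29.41 68
yel 302.95186440677963 185.93830508474576 [649.75  16.47  27.  ] 29.46 47
red 303.3676603432701 173.02168021680217 [684.27  15.65  27.  ] 29.33 66
yel 302.95575221238937 185.93737236215114 [649.75  16.46  27.  ] 29.45 46
red 303.3632033343257 172.98362607919023 [684.37  15.66  27.  ] 29.35 67
yel 302.9599184782609 185.94497282608697 [649.73  16.45  27.  ] 29.44 46
red 303.3800782425519 173.03250075233223 [684.24  15.62  27.  ] 29.3 66
yel 302.95997286295795 185.93419267299865 [649.76  16.45  27.  ] 29.44 46
red 169 303.3 max 88 x 694.5 by 29.73
red 170 303.33 max 112 x 691.8 by 29.58
red 171 303.35 max 116 x 689.1 by 29.46
red 172 303.52 max 116 x 686.5 by 28.94
red 173 303.45 max 115 x 683.8 by 29.04
red 174 303.26 max 116 x 681.1 by 29.47
red 175 303.11 max 111 x 678.4 by 29.80
red 176 303.05 max 100 x 675.7 by 29.87
red 177 303.21 max 105 x 673.1 by 29.39
red 178 303.15 max 90 x 670.4 by 29.47
red 179 303.23 max 49 x 667.7 by 29.18
red 180 303.17 max 16 x 665.1 by 29.27
yel 180 307.47 max 10 x 665.1 by 18.15
yel 181 302.94 max 34 x 662.4 by 29.80
yel 182 302.98 max 75 x 659.7 by 29.62
yel 183 302.99 max 95 x 657.1 by 29.52
yel 184 302.99 max 102 x 654.4 by 29.43
yel 185 303.05 max 103 x 651.7 by 29.22
yel 186 303.04 max 105 x 649.1 by 29.15
yel 187 302.97 max 103 x 646.4 by 29.27
yel 188 302.83 max 99 x 643.8 by 29.55
yel 189 302.8 max 97 x 641.1 by 29.56
yel 190 302.75 max 85 x 638.5 by 29.61
yel 191 305.88 max 42 x 635.9 by 21.51
```

View pics/t5.png

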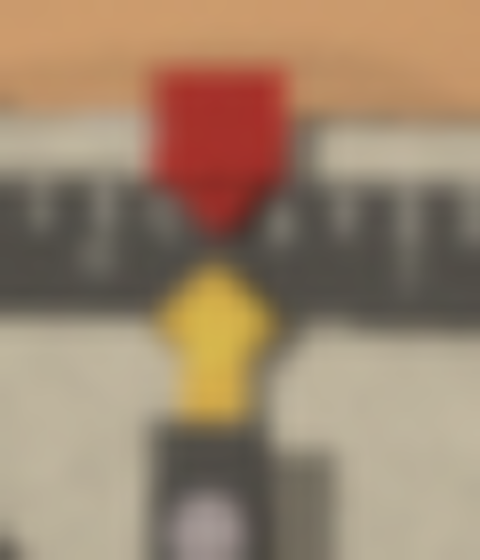

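The pointer stays aligned after release, within about 0.2 mm. Next I'll go above the lock grip with the jaws along board y and straddle it.

```bash
python3 -m crank '{"fingers":[0.4,0.4,0.4,0.2,0,0,0,0,0,0],"travel":[[-0.4,-3,0],[-0.4,-3,0],[-0.4,-3,0],[-0.4,-3,0],[-0.4,-3,0],[-0.4,-3,0],[-0.4,-3,0],[-0.1,-2.7,0],[0,0,-3],[0,0,0]],"yaw":[-0.12,-0.12,-0.12,-0.12,-0.12,-0.12,0,0,0,0]}'
python3 -c "
from h import *
snap('scene','s7',(230,110,350,210),6);print(read_state()['tcp_pos'],read_state()['width'])
c=cal('scene')
for z in(43,74.5):
  print([((px(c,[x,y,z])-[230,110])*6).round() for x,y in((478,-123),(464,-113),(492,-113),(464,-133),(492,-133))])"
```

```text
time: 8.6
tcp_pos: [475.5, -122.4, 140.1]
eef_rot: [0.01, 1.0, 0.002, -0.004]
wrist_force: [0.7, 0.2, -0.5]
width: 0.5
[ 476.43591551 -122.18843541  141.71365053] 0.49850619679903224
[array([274., 455.]), array([287., 426.]), array([304., 473.]), array([245., 438.]), array([260., 485.])]
[array([265., 412.]), array([279., 382.]), array([296., 430.]), array([235., 395.]), array([251., 442.])]
```

View pics/s7.png

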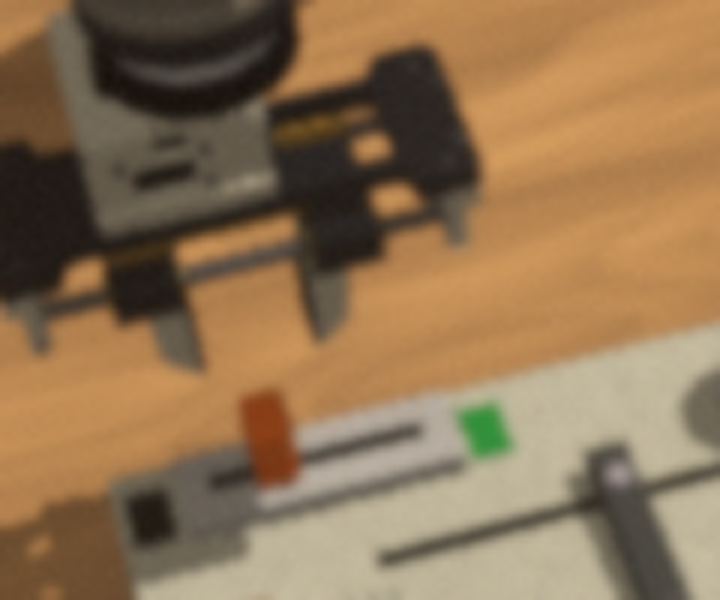

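The orange grip's top is near (263,400) in the crop, which matches the prediction of (265,412) within about 2 mm. The fingers are either side of it. I'll descend.

```bash
python3 -m crank '{"fingers":[0,0,0,0,0,0],"travel":[[0,0,-2],[0,0,-2],[0,0,-2],[0,0,-1.2],[0,0,-0.9],[0,0,0]],"yaw":[0,0,0,0,0,0]}'
python3 -c "
from h import *
snap('scene','s8',(230,110,350,210),6);print(read_state()['tcp_pos'],read_state()['wrist_force'])"
```

```text
time: 9.25
tcp_pos: [477.9, -122.2, 62.2]
eef_rot: [0.009, 1.0, 0.0, -0.001]
wrist_force: [0.6, -0.3, 0.6]
width: 0.501
[ 478.32068644 -122.48764333   62.86591266] [-0.32895055  0.85534598  0.33209279]
```

View pics/s8.png

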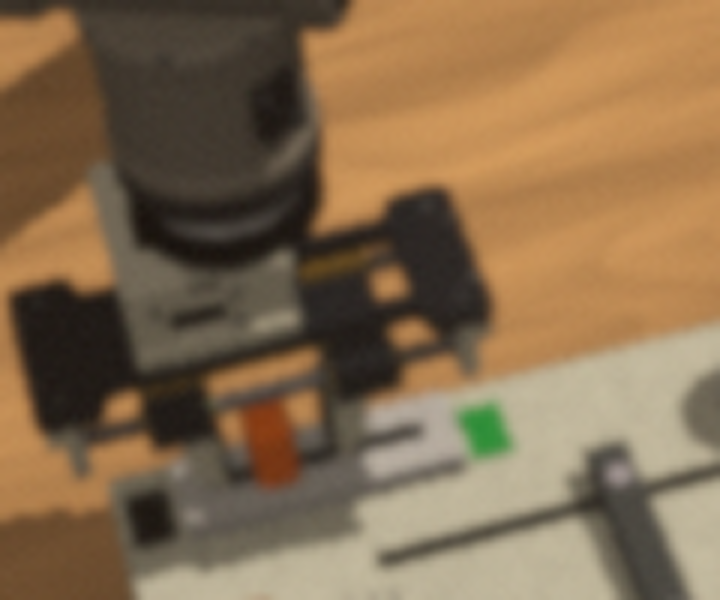

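The grip stands between the fingers. I'll push it toward +y.

```bash
python3 -m crank '{"fingers":[0,0,0,0,0,0,0],"travel":[[0,1,0],[0,1,0],[0,1,0],[0.1,1,0],[0,1,0],[0,1,0],[0,0,0]],"yaw":[0,0,0,0,0,0,0]}'
python3 -m crank '{"fingers":[0,0,0],"travel":[[0,0.5,0],[0,0.5,0],[0,0,0]],"yaw":[0,0,0]}'
python3 -m crank '{"fingers":[0,0],"travel":[[0,0.3,0],[0,0,0]],"yaw":[0,0]}'
```

```text
time: 10.0
tcp_pos: [478.9, -61.1, 62.7]
eef_rot: [0.009, 1.0, 0.0, -0.0]
wrist_force: [0.5, -0.0, 0.2]
width: 0.5
time: 10.3
tcp_pos: [479.1, -52.4, 62.6]
eef_rot: [0.009, 1.0, 0.0, -0.0]
wrist_force: [-0.1, -0.5, -0.3]
width: 0.499
time: 10.5
tcp_pos: [479.1, -52.0, 62.6]
eef_rot: [0.009, 1.0, -0.002, -0.0]
wrist_force: [-1.8, -14.4, -2.0]
width: 0.504
```

I feel the end stop: 14 N at TCP y ≈ -52, which is the predicted end. I'll back off a little, rise, clear the view and check.

```bash
python3 -m crank '{"fingers":[0,0,0,0,0,0,0,0,0,0,0],"travel":[[0,-0.6,0],[0,-0.7,0],[0,0,1],[0,0,2],[0,0,3],[0,0,3],[0,0,3],[-3,-2,0],[-3,-3,0],[0,-4,0],[0,-4,0]],"yaw":[0,0,0,0,0,0,0,0,0,0,0]}'
python3 -m crank '{"fingers":[0,0],"travel":[[0,0,0],[0,0,0]],"yaw":[0,0]}'
python3 -c "
from h import *
snap('scene','s9',(230,110,430,260),4)
for i in range(2): snap('top',f't6{i}',(234,162,394,272),5);meas(f't6{i}',-.02)
print(read_state())"
```

```text
time: 11.6
tcp_pos: [418.6, -193.3, 184.0]
eef_rot: [0.009, 1.0, -0.0, 0.001]
wrist_force: [1.0, -0.6, 0.2]
width: 0.499
time: 11.8
tcp_pos: [418.9, -192.8, 183.1]
eef_rot: [0.01, 1.0, 0.0, 0.0]
wrist_force: [-0.0, -0.4, 0.2]
width: 0.499
red 303.3693972179289 172.86089644513137 [684.7   15.65  27.  ] 29.34 69
blue 326.15772128060263 173.95291902071563 [681.9  -43.51  27.  ] -29.86 71
yel 302.95393759286776 185.95319465081724 [649.71  16.47  27.  ] 29.46 45
red-yel -0.11774077294270313 red-blue 59.199203674148976
red 303.37646333949476 172.8536660505237 [684.72  15.63  27.  ] 29.32 69
blue 326.16166822867854 173.96110590440486 [681.88 -43.52  27.  ] -29.87 72
yel 302.95220313666914 185.93876026885735 [649.75  16.47  27.  ] 29.46 45
red-yel -0.14107820002787008 red-blue 59.1920440928869
{'time': 11.95, 'qpos': array([-5.95251299e-01,  2.92208277e-01,  1.78797188e+00,  4.88311578e-04,
        1.06203094e+00, -2.14872507e+00]), 'joint_vel': array([ 0.0059719 ,  0.00200193,  0.00039119, -0.00121165, -0.00274587,
       -0.00538655]), 'tau': array([-4.85317893e-01, -3.75014234e+01, -2.16946220e+01, -8.17040401e-02,
        4.80735360e-02,  6.97062249e-03]), 'tcp_pos': array([ 419.13009803, -191.40616268,  182.8567937 ]), 'eef_rot': array([ 8.78015722e-03,  9.99961383e-01,  3.48715621e-04, -1.39517009e-04]), 'wrist_force': array([-0.44556889, -0.49354043, -0.30370414]), 'torque': array([ 0.0496344 ,  0.04305372, -0.05466156]), 'width': 0.49768273844477773}
```

View pics/s9.png

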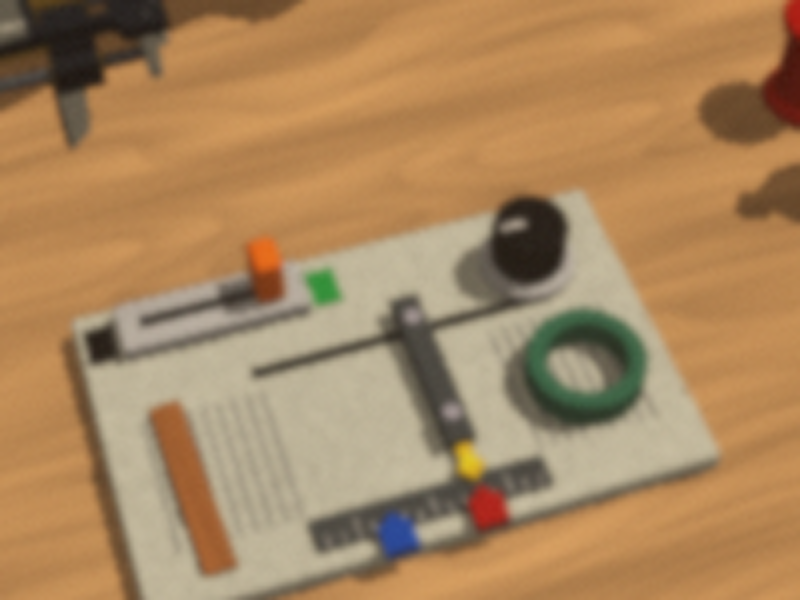

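View pics/t61.png

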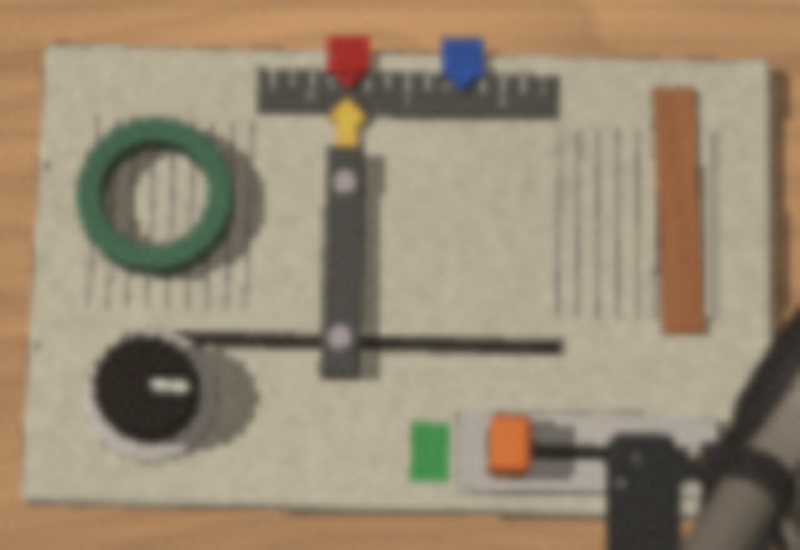

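The lock grip stands at (510,444) in the crop, at the green end of its slot. The pointer is opposite the red tip, the tape and folder haven't moved, and the robot is clear, so I'm handing in.

```bash
python3 -c "
from rig import sign_off;print(sign_off())"
```

```text
the job is handed in; nothing more can be done
None
```

The guide is set to the red clip and locked, and the job is handed in; it took about 12 s of robot time.

- **Guide:** I gripped the knob and turned it about 1.31 rad anticlockwise, never touching the guide. After I released the knob, and again after locking, the top camera put the pointer within about 0.1–0.2 mm of the red clip's middle line.
- **Lock:** I pushed the orange grip to the green end with one open finger. It met the end stop with about 14 N, where I had predicted it, and the last pictures show it still at the end of its slot.
- **Other things:** The tape and folder are where they were in the first picture. I didn't recheck the other loose things on the table, but the arm only passed well above or away from them. The gripper ended clear, with wrist force near zero.
- **Checks that disagreed:**
    - **Red tip in the scene camera:** a hand reading put it 4–5 mm off the top view. I took this to be the clip hiding its own tip and used the top view.
    - **Early reading by eye:** partway through, reading the gap by eye gave about 0.9 mm where the image code gave 1.7 mm. I followed the code.
    - **Knob position:** the gripped knob was about 3 mm from my first camera estimate, so I shifted the lock target by the same amount.

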